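# Change grip and load a drill battery into its charger

### The job

Take the blue-topped drill battery out of the plywood rack and stand it upright on the green cutting mat, because held by its ends it cannot go between the charger's tall end posts. Let go, take it again by its two broad sides and lower it gently, upright and square, fully home into the yellow-edged charger, without dropping it in. Leave the orange-topped battery where it is in the rack.

Things in the scene. Friction and masses are not known exactly. Their poses are not given: they have to be found in the camera images.
- blue_pack_center (a point): centre (half-way up) of the battery to load: loose upright black block with blue top, 60 mm along its x, 42 mm along y, 60 mm tall (z up), 0.18 to 0.35 kg, same after a half turn. It starts in one of two slots of a fixed plywood rack. The slot runs along its x, open at both ends: fingers fit only at its narrow ends, 60 mm apart, as slot walls stand 4 mm from its broad sides.
- orange_pack_center (a point): centre of the battery to leave alone: same size and axes, orange top, loose in the rack's other slot, 56 mm away along y. The rack is 84 mm long (x) and 118 mm wide (y), with a 6 mm floor under the batteries and three walls along x, 6 mm thick, their tops 70 mm above the table (4 mm above the batteries).
- mat: green cutting mat fixed flat on the table, 200 x 200 mm, 3 mm thick, empty; origin at the centre of its underside, on the table; z up, x and y along its edges. A paper tape roll and a white-capped red jar (85 mm tall) stand on the table beyond it.
- charger_seat (a point): centre of the floor of the fixed charger's pocket, 20 mm above the table, z up. 76 mm clear along x between two yellow end posts (10 mm thick, 60 mm wide, 64 mm tall above this floor); 58 mm clear along y between two yellow kerbs (8 mm thick, 8 mm tall), open above them. The battery stands on this floor, its x along this x, either way round. Grey base 112 x 96 mm (x, y).
Things that resemble listed ones, but are neither listed nor needed, are in the scene too. Leave any pink look-alike of the part that bears blue_pack_center alone.

How it is judged:
By the outcome, as a careful person would: the job done as asked, in the order asked, and still so for the second after the job is handed in, with the robot touching nothing.
It also fails if it takes over 58 s, if anything falls off the work surface, if the arm or the gripper's body presses on something with over 40 N, if the wrist force passes 120 N, or if a joint passes its speed limit or range.

### The arm

A 6-joint arm with a two-finger parallel gripper is mounted at the origin on the work surface. World frame = base frame: x ahead of the robot, y to its left, z up, the work surface at z = 0. Lengths are in m, angles in rad, forces in N, time in s.
With the tool pointing down it reaches from about 0.425 to 0.95 m from the base axis. Payload 3.5 kg.
Tool frame: the origin (TCP) lies midway between the tips of the shut fingers; the grasp point (between the pads) lies 19 mm behind it; x points along the fingers, y is the direction in which the jaws open and shut, and the axes are right-handed (so a half turn about x gives the same grasp; the last joint's range is limited). The gripper opens to 85 mm and grips with 20 to 120 N. Pads are 22 mm wide; open, the fingers measure 114 mm over their backs; the gripper's body (76 mm by 85 mm) begins 54 mm behind the grasp point. The pads swing forward as they close: fully open they stand 13 mm farther back than shut.
Start: joints at [-1.48, 0.286, 1.577, -0, 1.279, -0.15], TCP at [0.161, -0.656, 0.231] pointing down, gripper open.
Joint ranges: [-2.77, 2.77], [-0.9, 2.22], [0.21, 2.48], [-1.53, 4.67], [0.24, 2.81], [-2.84, 2.84]. Speed limits (rad/s): [2.79, 2.79, 3.14, 3.14, 3.14, 3.14].

### API

Orientations are given as a unit quaternion [x, y, z, w].
In Python, from plant import sensors, optics, ctrl gives the robot as it stands.
- The arm moves only by the tool arm_command, never from a script. Its argument "increments" is a list that holds one entry, the list of rows, each a list of 4 numbers: the shift along the tool's x, y, z in cm, then the turn about the tool's x in rad. A call has 1 to 20 rows; each row shifts and turns the commanded pose from where the row before left it, along the tool's axes as they then stand; what a row does not reach is not made up. A row lasts 1/8 s, in which the tool goes at most 62.5 mm and 10.7 degrees, less where a joint would pass 70% of its speed; a pose out of reach is approached as far as the arm can. A call with a gripper value outside its range is refused whole. "grip" is the finger opening in cm, from 0 to 8.54, set as the call begins (left out, the last holds). The fingers move at their own pace and stop on an object; "grip_force" is the grip in N (left out, the last holds). Time passes only in rows, so rows that do not move let the fingers close. It gives the time, the measured TCP pose, the force and the opening at its end, in the units of the state.
- sensors.get_state(): the state, without advancing time (a new reading comes with each control period).
- optics.read_camera(name): name is "scene" or "top" or "wrist"; returns the picture (480x640x3 uint8, blue, green, red); there is no depth.
- optics.camera_model(name): a dict with "camera_matrix" (3x3 intrinsics, pixels), "dist" ([k1, k2, p1, p2, k3] as OpenCV has them; the pictures are not rectified), "world_from_camera" (4x4, takes a point from camera to world coordinates); the wrist camera has in their place "mount" (4x4, takes a point from camera to tool coordinates, whose origin is the TCP and whose axes are the tool frame's). Camera axes: x right, y up, looking along -z (the intrinsics and any distortion apply to the point x, -y, -z); pixel columns grow to the right and rows downward; lengths in m; the calibration is good to about 2 mm. A picture is of the moment at which its call begins: read the wrist's pose just before it. camera_model takes no time and is no camera call.
- ctrl.sign_off(): hands the job in, once; it reports no verdict.
Trained networks look in the newest picture that a camera, given by its name, has taken for a name from the list of things; names that differ only in an ending like _2 or _b are one class to them, and where a whole thing is asked for, a point or a joint stands for the part that bears it (a point fixed in the world has none). Each returns a list of dicts, best first, with "conf" (0 to 1); they miss things now and then, are a little off and sometimes report something else, mostly with a low value. They report only what shows in the picture. A call takes as long as a camera call. They do not tell look-alikes from the thing itself.
- optics.boxes_of(camera, query): "at" ([row, column] in pixels, amid what is visible of it).
- optics.place_of(camera, query): "at" ([row, column] in pixels: a listed point, or the origin of a listed thing).
The state is a dict: "time": time; "qpos": joint angles; "dq": joint speeds; "joint_efforts": joint torques, N m; "eef_pos": TCP position; "tcp_rot": TCP orientation; "contact_force": force on the tool from outside, world axes, zero at the start; "wrist_torque": the same for the moment, N m; "opening": opening from 0.0 (shut) to 1.0 (fully open).
Only numpy, scipy, OpenCV 4.12 (cv2) and the standard library are available. Lean on these libraries where they do the work, as an engineer would, in place of code of your own. Each camera call takes 0.05 s, during which the arm holds its last target.

## Working session

There is one attempt and no reset: what is moved stays moved. The work goes in short steps, Python scripts to look and compute and a tool call to move; the robot and the scene stay as the last step left them, time stands still between calls to the robot, and variables do not carry over. Pictures are saved under pics/ and viewed, and the job is handed in when it is done.

Besides the shell and the picture viewer there is one more tool, called after "Request:" by a JSON object that holds its "api" and its "payload". arm_command: Moves the arm, as the interface text tells. Its arguments: {"type":"object","properties":{"increments":{"type":"array","items":{"type":"array","items":{"type":"array","items":{"type":"number"}}}},"grip":{"type":"number"},"grip_force":{"type":"number"}},"required":["increments"]}

```bash
ls; mkdir -p pics; python3 - <<'E'
from plant import sensors, optics, ctrl
import cv2
s=sensors.get_state(); print(s)
for c in ["scene","top","wrist"]:
    im=optics.read_camera(c); cv2.imwrite(f"pics/{c}0.png",im)
    for q in ["blue_pack_center","orange_pack_center","mat","charger_seat"]:
        print(c,q,[(d['conf'],d['at']) for d in optics.place_of(c,q)])
for c in ["scene","top","wrist"]: print(c,optics.camera_model(c))
E
```

```text
pics
{'time': 0.0, 'qpos': array([-1.48000782e+00,  2.87190164e-01,  1.57812831e+00,  2.16960154e-05,
        1.27861761e+00, -1.49979356e-01]), 'dq': array([ 4.44904461e-04,  1.04860341e-03, -7.29943621e-05, -9.74245464e-04,
       -8.74313351e-04,  2.70013803e-04]), 'joint_efforts': array([-7.85744487e-04, -4.05983841e+01, -2.92622870e+01, -9.78756907e-05,
        5.98714192e-03, -8.72586952e-06]), 'eef_pos': array([ 0.16094138, -0.65487372,  0.22995721]), 'tcp_rot': array([ 0.70202081,  0.08574452, -0.70195709,  0.08408863]), 'contact_force': array([-0.18002577,  0.09033737, -0.09282021]), 'wrist_torque': array([ 0.01574772,  0.01516391, -0.00979675]), 'opening': 1.0048029771233669}
scene blue_pack_center [(0.94, [368.5, 275.3]), (0.8, [349.0, 161.1])]
scene orange_pack_center [(0.8, [394.2, 256.2])]
scene mat [(0.85, [296.3, 341.2])]
scene charger_seat [(0.8, [195.2, 403.4])]
top blue_pack_center [(0.89, [200.8, 434.2]), (0.57, [297.4, 482.7])]
top orange_pack_center [(0.66, [204.0, 459.7])]
top mat [(0.59, [205.6, 326.6])]
top charger_seat [(0.77, [208.1, 172.0]), (0.62, [198.3,
[... 1150 characters left out ...]
0.99426569,  1.13597522],
       [ 0.        ,  0.        ,  0.        ,  1.        ]])}
wrist {'camera_matrix': array([[426.06230177,   0.        , 318.77609123],
       [  0.        , 426.06230177, 240.72693501],
       [  0.        ,   0.        ,   1.        ]]), 'dist': array([-0.09846577,  0.        ,  0.        ,  0.        ,  0.        ]), 'mount': array([[ 6.13805834e-04,  2.71601258e-01, -9.62409674e-01,
        -1.41889257e-01],
       [ 9.99999809e-01, -1.01262856e-04,  6.09202727e-04,
        -3.01786727e-04],
       [ 6.80038751e-05, -9.62409864e-01, -2.71601268e-01,
        -6.93525636e-02],
       [ 0.00000000e+00,  0.00000000e+00,  0.00000000e+00,
         1.00000000e+00]])}
```

View pics/scene0.png

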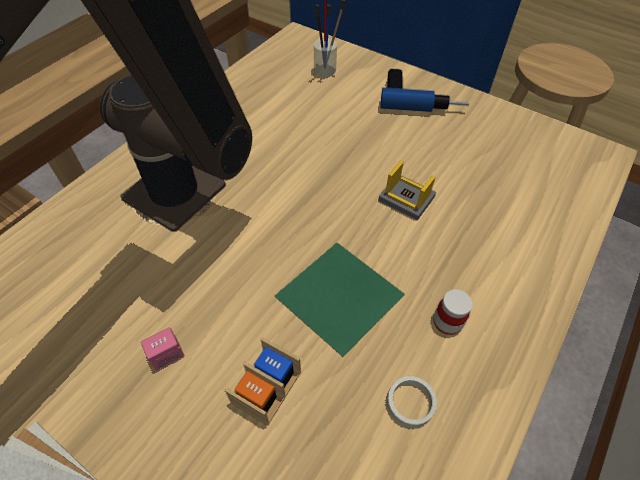

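View pics/top0.png

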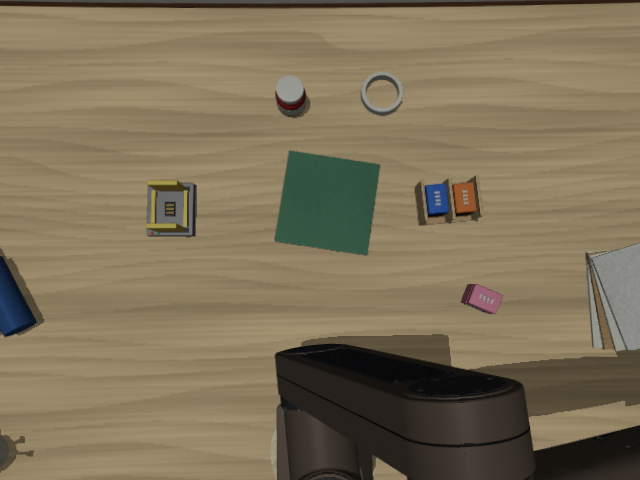

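View pics/wrist0.png

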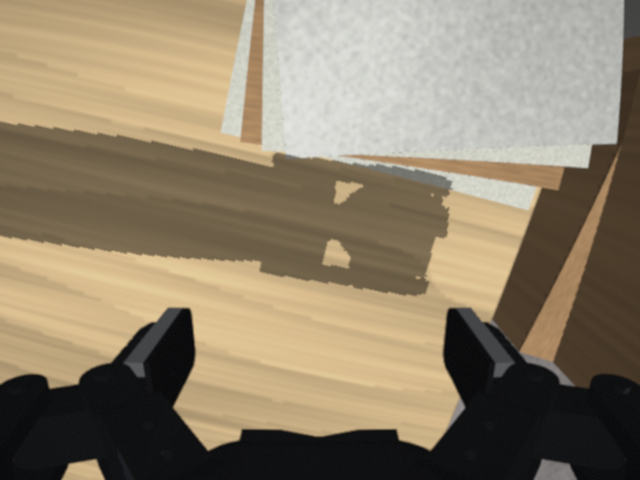

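The scene shows the blue pack at about (row 365, col 273), orange at (390, 256) and the pink decoy at (347, 161). The mat is around (297, 340) and the charger at (195, 405). The jar and tape stand beyond the mat. Next I measure positions.

```bash
cat > h.py <<'E'
import numpy as np, cv2
from scipy.spatial.transform import Rotation as R
from plant import sensors, optics, ctrl
def cam(c,st=None):
    m=optics.camera_model(c)
    if c=="wrist":
        T=np.eye(4);T[:3,:3]=R.from_quat(st['tcp_rot']).as_matrix();T[:3,3]=st['eef_pos']
        W=T@m['mount']
    else: W=m['world_from_camera']
    return m['camera_matrix'],m['dist'],W
def unproj(C,rc,z):
    """[row,col] (N,2) -> world at height z"""
    K,d,W=C
    p=np.asarray(rc,float).reshape(-1,2)[:,::-1].copy()
    u=cv2.undistortPoints(p.reshape(-1,1,2),K,d).reshape(-1,2)
    r=np.c_[u[:,0],-u[:,1],-np.ones(len(u))]@W[:3,:3].T
    t=(z-W[2,3])/r[:,2]
    return W[:3,3]+t[:,None]*r
def proj(C,P):
    K,d,W=C
    q=(np.asarray(P,float).reshape(-1,3)-W[:3,3])@W[:3,:3]
    q=q*[1,-1,-1]
    return cv2.projectPoints(q,np.zeros(3),np.zeros(3),K,d)[0].reshape(-1,2)[:,::-1]
def blob(mask,C,z,minarea=50):
    n,l,s,c=cv2.connectedComponentsWithStats(mask.astype(np.uint8))
    out=[]
    for i in range(1,n):
        if s[i,4]<minarea: continue
        cn=max(cv2.findContours((l==i).astype(np.uint8),cv2.RETR_EXTERNAL,cv2.CHAIN_APPROX_NONE)[0],key=len)[:,0,:]
        w=unproj(C,cn[:,::-1],z)[:,:2]
        (cx,cy),(a,b),ang=cv2.minAreaRect((w*1000).astype(np.float32))
        out.append(dict(area=int(s[i,4]),px=c[i][::-1].round(1),ctr=(round(cx,1),round(cy,1)),size=(round(a,1),round(b,1)),ang=round(ang,1),mean=unproj(C,[c[i][::-1]],z)[0,:2].round(4)))
    return out
def hsv(im): return cv2.cvtColor(im,cv2.COLOR_BGR2HSV)
E
python3 - <<'E'
from h import *
for c in ["scene","top"]:
    im=cv2.imread(f"pics/{c}0.png");H=hsv(im);C=cam(c)
    h,s,v=H[...,0],H[...,1],H[...,2]
    for nm,m,z in [("blue",(h>105)&(h<125)&(s>180)&(v>120),.066),("orange",(h>5)&(h<14)&(s>200)&(v>150),.066),("green",(h>60)&(h<95)&(s>80),.003),("yellow",(h>20)&(h<32)&(s>200),.028)]:
        for b in blob(m,C,z): print(c,nm,b)
    for nm,pts,z in [("seat",{'scene':[195.2,403.4],'top':[208.1,172]}[c],.02),("blue",{'scene':[368.5,275.3],'top':[200.8,434.2]}[c],.036),("mat",{'scene':[296.3,341.2],'top':[205.6,326.6]}[c],0)]:
        print(c,nm,unproj(C,[pts],z))
a=cv2.imread("pics/scene0.png"); t=cv2.imread("pics/top0.png")
x=cv2.resize(a[330:430,220:320],(400,400),interpolation=2);y=cv2.resize(a[150:230,365:445],(400,400),interpolation=2)
cv2.imwrite("pics/crop1.png",np.hstack([x,y]))
x=cv2.resize(t[165:235,410:490],(400,350),interpolation=2);y=cv2.resize(t[170:240,130:210],(400,350),interpolation=2)
cv2.imwrite("pics/crop2.png",np.hstack([x,y]))
E
```

```text
scene blue {'area': 89, 'px': array([ 93.5, 407.3]), 'ctr': (336.5, 613.9), 'size': (141.9, 10.3), 'ang': 29.0, 'mean': array([0.3348, 0.6127])}
scene blue {'area': 552, 'px': array([363.3, 273. ]), 'ctr': (508.5, -237.9), 'size': (57.6, 39.5), 'ang': 4.7, 'mean': array([ 0.5093, -0.2382])}
scene orange {'area': 617, 'px': array([388.3, 254.2]), 'ctr': (509.4, -293.3), 'size': (57.4, 40.1), 'ang': 4.5, 'mean': array([ 0.5101, -0.2937])}
scene green {'area': 7369, 'px': array([297.7, 339.4]), 'ctr': (513.4, -16.9), 'size': (198.4, 198.0), 'ang': 80.3, 'mean': array([ 0.5175, -0.023 ])}
scene yellow {'area': 270, 'px': array([182.5, 395.2]), 'ctr': (465.4, 318.7), 'size': (60.5, 158.7), 'ang': 40.1, 'mean': array([0.461, 0.321])}
scene yellow {'area': 224, 'px': array([190.3, 421.2]), 'ctr': (526.7, 330.4), 'size': (83.0, 101.3), 'ang': 37.3, 'mean': array([0.5267, 0.3344])}
scene seat [[0.495731   0.30191839 0.02      ]]
scene blue [[ 0.50989371 -0.23553974  0.036     ]]
scene mat [[ 5.17995176e-01 -1.64049355e-02  1.11022302e-16]]
top blue {'area': 230, 'px': array([196.9, 441.1]), 'ctr': (507.2, -238.6), 'size': (56.5, 31.5), 'ang': 2.7, 'mean': array([ 0.5092, -0.2437])}
top green {'area': 8341, 'px': array([202.6, 327.3]), 'ctr': (512.2, -14.7), 'size': (197.1, 197.6), 'ang': 80.4, 'mean': array([ 0.5109, -0.0144])}
top seat [[0.50027721 0.31066536 0.02      ]]
top blue [[ 0.50638383 -0.23640246  0.036     ]]
top mat [[ 0.50494943 -0.0128507   0.        ]]
```

View pics/crop1.png

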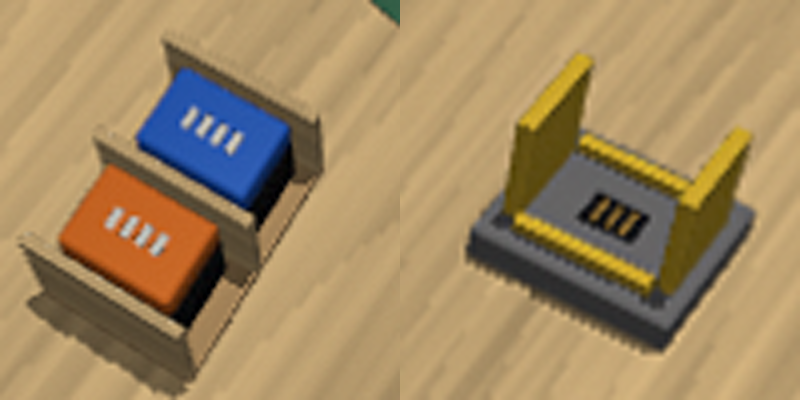

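View pics/crop2.png

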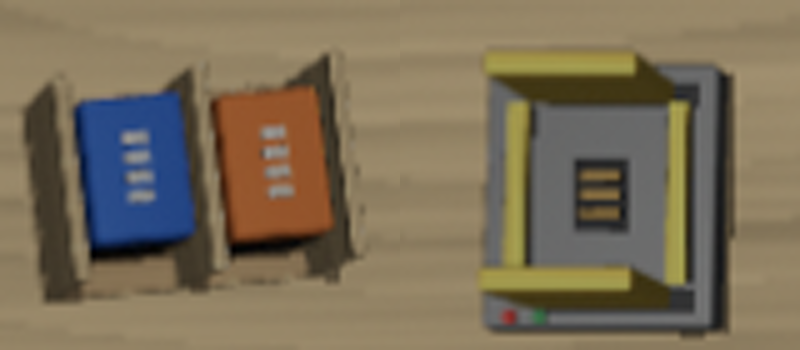

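```bash
cat >> h.py <<'E'
def goto(tgt,yaw=None,st=None):
    """print tool-frame shift (cm) and turn (rad) needed; yaw = angle of tool y axis in world (mod pi)"""
    st=st or sensors.get_state(); M=R.from_quat(st['tcp_rot']).as_matrix()
    p=st['eef_pos']; d=np.asarray(tgt)-p
    y=np.arctan2(M[1,1],M[0,1])
    print('t',round(st['time'],2),'tcp',p.round(4),'yaw',np.degrees(y).round(2),'x',M[:,0].round(4),'open',round(st['opening'],3),'F',st['contact_force'].round(1),'q6',st['qpos'][5].round(3))
    print('shift tool cm',(M.T@d*100).round(2), 'norm',np.linalg.norm(d).round(3))
    if yaw is not None:
        for k in (-1,0,1):
            e=np.radians(yaw)-y; e=(e+np.pi)%(2*np.pi)-np.pi+k*np.pi
            if abs(e)<3.2: print('turn',round(-e,3))
E
python3 - <<'E'
from h import *
goto([.509,-.238,.23],4.7)
s=sensors.get_state();M=R.from_quat(s['tcp_rot']).as_matrix();print(M.round(3))
# finer: top & charger measure
im=cv2.imread("pics/top0.png");C=cam("top")
f=lambda u,v:[170+v/5,130+u/5]
P=[f(487,53),f(636,53),f(481,289),f(631,290)]
print(unproj(C,P,.084))
E
```

```text
t 0.75 tcp [ 0.161  -0.6555  0.2314] yaw -76.21 x [ 0.e+00 -1.e-04 -1.e+00] open 1.0 F [ 0.2 -0.3 -0.3] q6 -0.15
shift tool cm [  0.13 -32.25 -43.75] norm 0.544
turn 1.73
turn -1.412
[[ 0.     0.238 -0.971]
 [-0.    -0.971 -0.238]
 [-1.     0.     0.   ]]
[[0.54411214 0.18580376 0.084     ]
 [0.54352158 0.12684621 0.084     ]
 [0.44971695 0.18794583 0.084     ]
 [0.44854546 0.129127   0.084     ]]
```

Request:
{"api": "arm_command", "payload": {"increments": [[[0, -2.93, -3.98, 0], [0, -2.93, -3.98, 0], [0, -2.93, -3.98, 0], [0, -2.93, -3.98, 0], [0, -2.93, -3.98, 0], [0, -2.93, -3.98, 0], [0, -2.93, -3.98, 0], [0, -2.93, -3.98, 0], [0, -2.93, -3.98, 0], [0, -2.93, -3.98, 0], [0, -2.93, -3.98, 0], [0, 0, 0, -0.17], [0, 0, 0, -0.17], [0, 0, 0, -0.17], [0, 0, 0, -0.17], [0, 0, 0, -0.17], [0, 0, 0, -0.17], [0, 0, 0, -0.17], [0, 0, 0, -0.17]]], "grip": 8.54}}

```text
time: 3.12
eef_pos: [0.5093, -0.2381, 0.2315]
tcp_rot: [0.491, 0.509, -0.491, 0.509]
contact_force: [-0.3, 0.1, 0.2]
opening: 1.002
```

```bash
python3 - <<'E'
from h import *
s=sensors.get_state();im=optics.read_camera("wrist");cv2.imwrite("pics/w1.png",im)
C=cam("wrist",s);H=hsv(im);h,S,v=H[...,0],H[...,1],H[...,2]
for nm,m in [("blue",(h>105)&(h<125)&(S>150)&(v>80)),("orange",(h>3)&(h<16)&(S>180)&(v>120))]:
    for b in blob(m,C,.066,300): print(nm,b)
print(optics.place_of("wrist","blue_pack_center"))
goto([.509,-.238,.23],4.7)
E
```

```text
blue {'area': 3819, 'px': array([211.8, 316.2]), 'ctr': (507.8, -234.0), 'size': (57.8, 41.7), 'ang': 4.7, 'mean': array([ 0.5077, -0.2334])}
orange {'area': 2350, 'px': array([283.2, 316.4]), 'ctr': (509.3, -290.9), 'size': (53.8, 36.6), 'ang': 4.9, 'mean': array([ 0.5098, -0.2895])}
[{'at': [206.5, 312.9], 'conf': 0.92}, {'at': [297.9, 85.6], 'conf': 0.75}]
t 3.23 tcp [ 0.5093 -0.2381  0.2315] yaw 1.71 x [ 3.e-04 -2.e-04 -1.e+00] open 0.999 F [1.1 0.7 0.9] q6 -0.648
shift tool cm [ 0.15 -0.03 -0.01] norm 0.002
turn 3.089
turn -0.052
turn -3.194
```

View pics/w1.png

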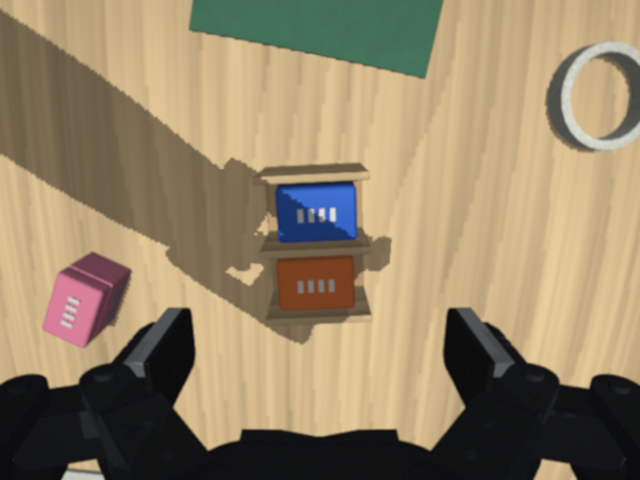

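The wrist view shows the blue pack at (212, 316), orange at (283, 316) and pink off to the left at (300, 87). Blue's rectangle is 58 × 42 mm at 4.7°, and the three cameras agree on its position to about 3 mm. Next I align and descend.

Request:
{"api": "arm_command", "payload": {"increments": [[[0, -0.1, -0.25, -0.05], [2.1, 0, 0, 0], [2.1, 0, 0, 0], [2.1, 0, 0, 0], [2.1, 0, 0, 0], [2.1, 0, 0, 0], [2.1, 0, 0, 0], [0, 0, 0, 0], [0, 0, 0, 0]]]}}

```text
time: 4.35
eef_pos: [0.5087, -0.236, 0.1063]
tcp_rot: [0.48, 0.519, -0.48, 0.52]
contact_force: [0.3, -0.7, 0.2]
opening: 1.0
```

```bash
python3 - <<'E'
from h import *
s=sensors.get_state();im=optics.read_camera("wrist");cv2.imwrite("pics/w2.png",im)
C=cam("wrist",s);H=hsv(im);h,S,v=H[...,0],H[...,1],H[...,2]
for b in blob((h>105)&(h<125)&(S>150)&(v>80),C,.066,300): print(b)
goto([.508,-.2355,.021],4.7)
E
```

```text
{'area': 10074, 'px': array([270.5, 315.8]), 'ctr': (507.7, -233.4), 'size': (58.0, 42.1), 'ang': 4.5, 'mean': array([ 0.5076, -0.2322])}
t 4.4 tcp [ 0.509  -0.2361  0.1066] yaw 4.53 x [ 0.0018 -0.0013 -1.    ] open 0.997 F [-0.6  0.1  0. ] q6 -0.694
shift tool cm [ 8.56 -0.11 -0.08] norm 0.086
turn 3.139
turn -0.003
turn -3.145
```

View pics/w2.png

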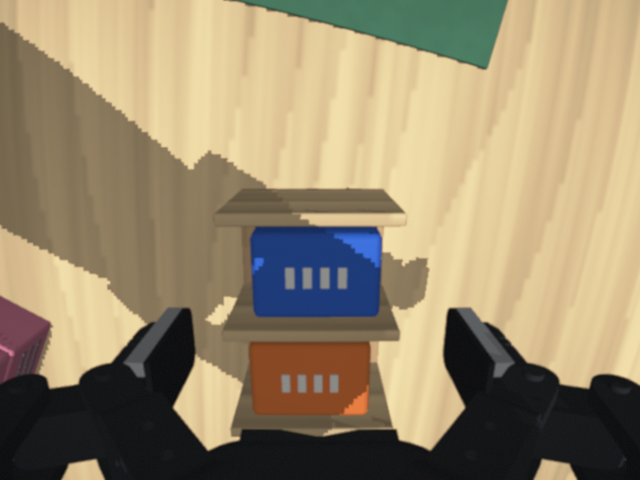

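The pack sits centred between the open fingers, at (270, 316). I descend and close.

Request:
{"api": "arm_command", "payload": {"increments": [[[1.7, -0.1, -0.16, 0], [1.7, 0, 0, 0], [1.7, 0, 0, 0], [1.7, 0, 0, 0], [1.0, 0, 0, 0], [0.7, 0, 0, 0], [0, 0, 0, 0], [0, 0, 0, 0]]]}}

```text
time: 5.4
eef_pos: [0.5076, -0.2344, 0.0209]
tcp_rot: [0.48, 0.519, -0.48, 0.52]
contact_force: [0.5, -0.2, 0.2]
opening: 0.996
```

Request:
{"api": "arm_command", "payload": {"increments": [[[0, 0, 0, 0], [0, 0, 0, 0], [0, 0, 0, 0], [0, 0, 0, 0], [0, 0, 0, 0], [0, 0, 0, 0], [0, 0, 0, 0], [0, 0, 0, 0]]], "grip": 5.0, "grip_force": 45}}

```text
time: 6.4
eef_pos: [0.5075, -0.2345, 0.0211]
tcp_rot: [0.48, 0.519, -0.48, 0.52]
contact_force: [-1.8, 0.8, 5.1]
opening: 0.698
```

Request:
{"api": "arm_command", "payload": {"increments": [[[-0.5, 0, 0, 0], [-1, 0, 0, 0], [-1.5, 0, 0, 0], [-1.5, 0, 0, 0], [-2, 0, 0, 0], [-2, 0, 0, 0], [-2, 0, 0, 0], [-2, 0, 0, 0], [0, 0, 0, 0]]]}}

```text
time: 7.52
eef_pos: [0.5085, -0.2351, 0.1483]
tcp_rot: [0.48, 0.518, -0.479, 0.522]
contact_force: [0.5, -0.6, -2.7]
opening: 0.699
```

```bash
python3 - <<'E'
from h import *
s=sensors.get_state();im=optics.read_camera("wrist");cv2.imwrite("pics/w3.png",im)
im2=optics.read_camera("scene");cv2.imwrite("pics/s3.png",im2)
goto([.513,-.017,.146],0)
E
```

```text
t 7.62 tcp [ 0.5069 -0.234   0.1454] yaw 4.58 x [ 2.e-04 -1.e-04 -1.e+00] open 0.694 F [ 0.3 -0.6 -2.6] q6 -0.694
shift tool cm [ -0.06   2.34 -21.58] norm 0.217
turn 0.08
turn -3.062
```

View pics/w3.png

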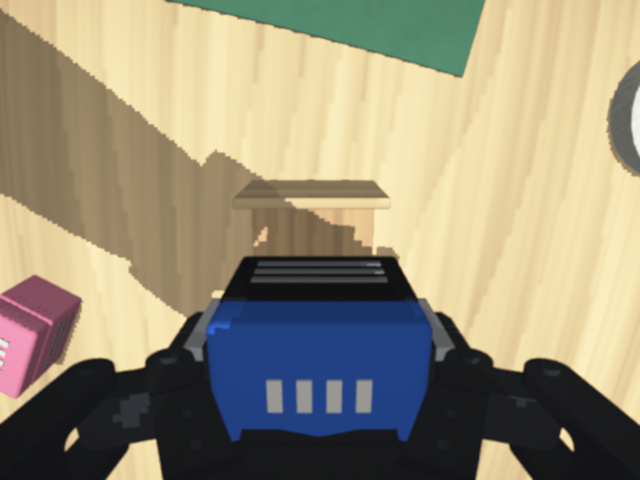

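View pics/s3.png

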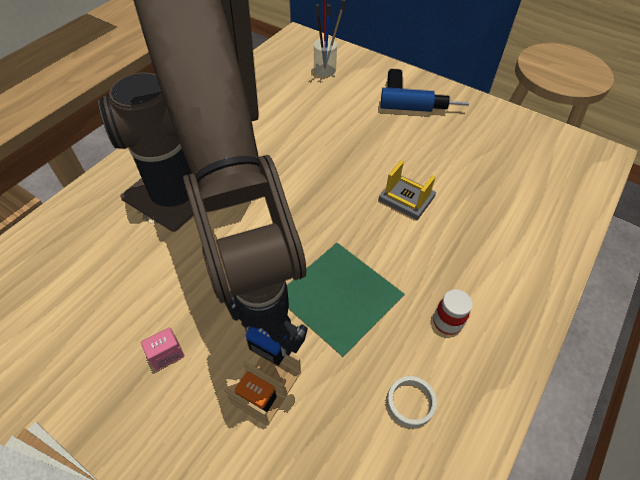

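The pack is held square, upright and clear of the rack, and orange is still in place. Moving over the mat.

Request:
{"api": "arm_command", "payload": {"increments": [[[0, 0.2, -1.6, 0.02], [0, 0.35, -3.0, 0.02], [0, 0.35, -3.6, 0.02], [0, 0.35, -3.6, 0.02], [0, 0.35, -3.6, 0], [0, 0.3, -3.0, 0], [0, 0.2, -2.0, 0], [0, 0.1, -1.0, 0], [2, 0, 0, 0], [2, 0, 0, 0], [2, 0, 0, 0], [2, 0, 0, 0], [1.5, 0, 0, 0], [1.0, 0, 0, 0], [0.7, 0, 0, 0], [0.5, 0, 0, 0], [0, 0, 0, 0], [0, 0, 0, 0]]]}}

```text
time: 9.88
eef_pos: [0.5243, -0.0197, 0.0288]
tcp_rot: [0.5, 0.5, -0.5, 0.5]
contact_force: [-0.5, -0.6, -1.8]
opening: 0.696
```

```bash
python3 - <<'E'
from h import *
goto([.513,-.017,.0185],0)
im2=optics.read_camera("scene");cv2.imwrite("pics/s4.png",im2[200:440,180:500])
E
```

```text
t 9.88 tcp [ 0.5243 -0.0197  0.0288] yaw 0.01 x [ 1.e-03 -2.e-04 -1.e+00] open 0.696 F [-0.5 -0.6 -1.8] q6 -0.231
shift tool cm [ 1.03 -1.13 -0.27] norm 0.016
turn 3.142
turn 0.0
turn -3.141
```

View pics/s4.png

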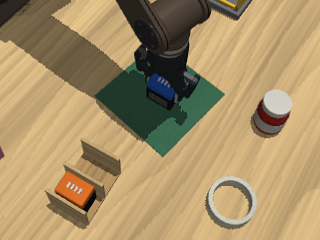

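Request:
{"api": "arm_command", "payload": {"increments": [[[0.3, 0, 0, 0], [0.3, 0, 0, 0], [0.2, 0, 0, 0], [0.1, 0, 0, 0], [0, 0, 0, 0], [0, 0, 0, 0]]]}}

```text
time: 10.68
eef_pos: [0.5239, -0.0197, 0.0194]
tcp_rot: [0.5, 0.5, -0.5, 0.5]
contact_force: [0.8, -0.1, -3.4]
opening: 0.697
```

Request:
{"api": "arm_command", "payload": {"increments": [[[0.1, 0, 0, 0], [0, 0, 0, 0], [0, 0, 0, 0]]]}}

```text
time: 11.05
eef_pos: [0.5238, -0.0196, 0.0183]
tcp_rot: [0.5, 0.5, -0.5, 0.5]
contact_force: [-0.2, -0.1, -2.8]
opening: 0.699
```

Request:
{"api": "arm_command", "payload": {"increments": [[[0.1, 0, 0, 0], [0, 0, 0, 0], [0, 0, 0, 0]]]}}

```text
time: 11.42
eef_pos: [0.524, -0.0197, 0.0181]
tcp_rot: [0.5, 0.5, -0.5, 0.5]
contact_force: [-4.5, 0.0, 5.1]
opening: 0.699
```

Request:
{"api": "arm_command", "payload": {"increments": [[[0.05, 0, 0, 0], [0, 0, 0, 0], [0, 0, 0, 0]]]}}

```text
time: 11.8
eef_pos: [0.524, -0.0197, 0.0181]
tcp_rot: [0.5, 0.5, -0.5, 0.5]
contact_force: [-5.5, 0.7, 8.5]
opening: 0.696
```

Request:
{"api": "arm_command", "payload": {"increments": [[[0, 0, 0, 0], [0, 0, 0, 0], [0, 0, 0, 0], [0, 0, 0, 0], [0, 0, 0, 0], [0, 0, 0, 0]]], "grip": 8.54}}

```text
time: 12.55
eef_pos: [0.5239, -0.0197, 0.0168]
tcp_rot: [0.5, 0.5, -0.5, 0.5]
contact_force: [0.2, -0.3, 0.0]
opening: 1.0
```

Request:
{"api": "arm_command", "payload": {"increments": [[[-0.5, 0, 0, 0], [-1, 0, 0, 0], [-2, 0, 0, 0], [-2.5, 0, 0, 0], [-2.5, 0, 0, 0], [-2.5, 0, 0, 0], [0, 0, 0, -0.157], [0, 0, 0, -0.157], [0, 0, 0, -0.157], [0, 0, 0, -0.157], [0, 0, 0, -0.157], [0, 0, 0, -0.157], [0, 0, 0, -0.157], [0, 0, 0, -0.157], [0, 0, 0, -0.157], [0, 0, 0, -0.157], [0, 0, 0, 0], [0, 0, 0, 0]]]}}

```text
time: 14.8
eef_pos: [0.524, -0.0197, 0.1273]
tcp_rot: [0.001, 0.707, -0.001, 0.707]
contact_force: [-0.1, 0.7, -0.1]
opening: 1.001
```

```bash
python3 - <<'E'
from h import *
s=sensors.get_state();im=optics.read_camera("wrist");cv2.imwrite("pics/w5.png",im)
C=cam("wrist",s);H=hsv(im);h,S,v=H[...,0],H[...,1],H[...,2]
for b in blob((h>105)&(h<125)&(S>150)&(v>80),C,.063,300): print(b)
im=optics.read_camera("scene");cv2.imwrite("pics/s5.png",im)
H=hsv(im);h,S,v=H[...,0],H[...,1],H[...,2]
for b in blob((h>105)&(h<125)&(S>150)&(v>100),cam("scene"),.063,100): print(b)
goto([.524,-.0197,.018],90)
E
```

```text
{'area': 8192, 'px': array([253. , 314.8]), 'ctr': (522.3, -21.2), 'size': (41.1, 60.4), 'ang': 89.8, 'mean': array([ 0.5203, -0.0211])}
{'area': 510, 'px': array([ 94.2, 407.8]), 'ctr': (337.0, 616.7), 'size': (145.2, 49.1), 'ang': 28.8, 'mean': array([0.3361, 0.6148])}
t 14.9 tcp [ 0.5239 -0.0197  0.1271] yaw 89.88 x [ 3.e-04 -1.e-04 -1.e+00] open 1.001 F [ 0.4  1.  -0.6] q6 -1.8
shift tool cm [ 1.091e+01 -0.000e+00  1.000e-02] norm 0.109
turn 3.139
turn -0.002
turn -3.144
```

View pics/w5.png

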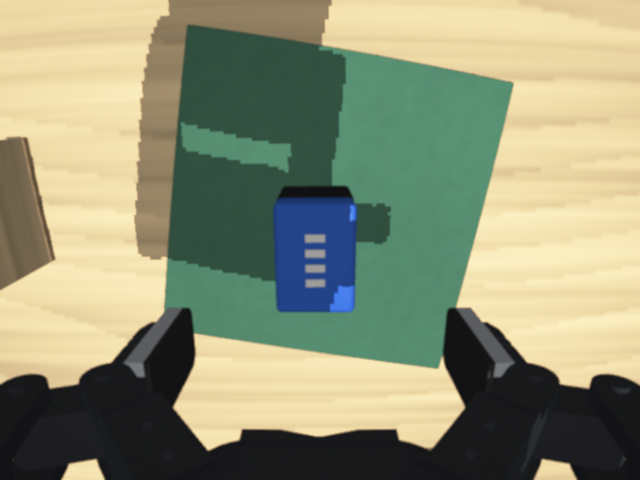

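View pics/s5.png

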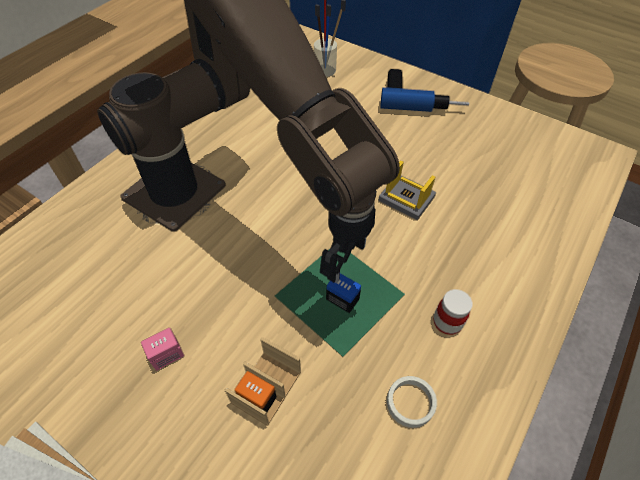

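The pack stands upright on the mat at (253, 315) in the wrist view, at yaw about 0. Fingers are either side of its broad faces. I descend and re-grip.

Request:
{"api": "arm_command", "payload": {"increments": [[[1.5, 0, 0, 0], [2, 0, 0, 0], [2, 0, 0, 0], [2, 0, 0, 0], [1.5, 0, 0, 0], [1.2, 0, 0, 0], [0.7, 0, 0, 0], [0, 0, 0, 0], [0, 0, 0, 0]]]}}

```text
time: 16.02
eef_pos: [0.5244, -0.0198, 0.0184]
tcp_rot: [0.0, 0.707, -0.0, 0.708]
contact_force: [0.9, -0.8, -0.3]
opening: 1.001
```

Request:
{"api": "arm_command", "payload": {"increments": [[[0, 0, 0, 0], [0, 0, 0, 0], [0, 0, 0, 0], [0, 0, 0, 0], [0, 0, 0, 0], [0, 0, 0, 0], [0, 0, 0, 0], [0, 0, 0, 0], [0, 0, 0, 0]]], "grip": 3.0, "grip_force": 45}}

```text
time: 17.15
eef_pos: [0.5244, -0.02, 0.0184]
tcp_rot: [0.0, 0.707, -0.0, 0.708]
contact_force: [0.0, -1.3, 3.5]
opening: 0.481
```

Request:
{"api": "arm_command", "payload": {"increments": [[[-0.3, 0, 0, 0], [-0.7, 0, 0, 0], [-1.5, 0, 0, 0], [-2, 0, 0, 0], [-2.5, 0, 0, 0], [-2.5, 0, 0, 0], [-2.5, 0, 0, 0], [-2, 0, 0, 0], [-1, 0, 0, 0], [0, 0, 0, 0], [0, 0, 0, 0]]]}}

```text
time: 18.52
eef_pos: [0.5231, -0.0195, 0.1668]
tcp_rot: [0.0, 0.708, -0.0, 0.706]
contact_force: [0.5, 0.5, -3.0]
opening: 0.492
```

```bash
python3 - <<'E'
from h import *
s=sensors.get_state();im=optics.read_camera("wrist");cv2.imwrite("pics/w6.png",im)
goto([.497,.309,.168],90)
# charger from the top/scene pictures at start
C=cam("top")
f=lambda u,v:[170+v/5-.4,130+(u-400)/5-.4]
print(unproj(C,[f(487,53),f(636,53),f(481,289),f(631,290)],.084).round(4))
print(unproj(C,[f(515,100),f(515,267),f(680,102),f(676,285)],.028).round(4))
E
```

```text
t 18.57 tcp [ 0.523  -0.0195  0.1666] yaw 89.95 x [-2.3e-03  6.0e-04 -1.0e+00] open 0.486 F [-0.4  0.5 -2.1] q6 -1.801
shift tool cm [-0.11 32.85 -2.63] norm 0.33
turn 3.141
turn -0.001
turn -3.142
[[0.5463 0.3432 0.084 ]
 [0.5458 0.2852 0.084 ]
 [0.4525 0.3439 0.084 ]
 [0.4514 0.2861 0.084 ]]
[[0.5383 0.3488 0.028 ]
 [0.4684 0.3476 0.028 ]
 [0.5368 0.2811 0.028 ]
 [0.46   0.2819 0.028 ]]
```

View pics/w6.png

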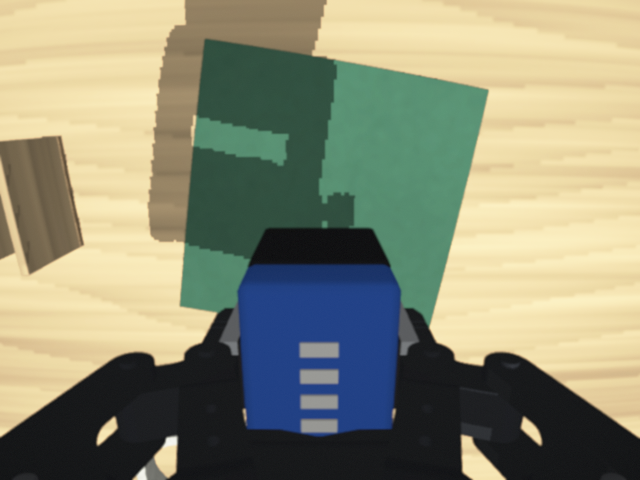

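Request:
{"api": "arm_command", "payload": {"increments": [[[0, 1.5, -0.5, 0], [0, 3, -1.2, 0], [0, 4, -1.5, 0], [0, 4, -1.5, 0], [0, 4, -1.5, 0], [0, 4, -1.5, 0], [0, 4, -1.4, 0], [0, 3, -1, 0], [0, 1.5, -0.5, 0], [0, 0, 0, 0], [0, 0, 0, 0], [0, 0, 0, 0]]]}}

```text
time: 20.08
eef_pos: [0.4185, 0.2695, 0.1678]
tcp_rot: [0.001, 0.707, -0.001, 0.707]
contact_force: [0.1, 0.1, -1.9]
opening: 0.483
```

```bash
python3 - <<'E'
from h import *
s=sensors.get_state();im=optics.read_camera("wrist");cv2.imwrite("pics/w7.png",im)
goto([.499,.314,.168],90)
C=cam("wrist",s)
p=optics.place_of("wrist","charger_seat");print(p)
for d in p: print(unproj(C,[d['at']],.02))
C=cam("scene")
f=lambda u,v:[150+v/5-.4,365+(u-400)/5-.4]
P=unproj(C,[f(518,122),f(580,55),f(592,62),f(528,130),f(680,205),f(738,128),f(750,133),f(692,212)],.084);print(P.round(4),P.mean(0))
E
```

```text
t 20.12 tcp [0.4185 0.2696 0.1678] yaw 89.87 x [ 0.e+00 -2.e-04 -1.e+00] open 0.486 F [-0.3 -0.  -3. ] q6 -1.2
shift tool cm [-0.02  4.46  8.04] norm 0.092
turn 3.139
turn -0.002
turn -3.144
[]
[[0.4534 0.2844 0.084 ]
 [0.456  0.3416 0.084 ]
 [0.4631 0.3406 0.084 ]
 [0.4599 0.2825 0.084 ]
 [0.5413 0.2802 0.084 ]
 [0.5415 0.3405 0.084 ]
 [0.5476 0.3407 0.084 ]
 [0.5478 0.2794 0.084 ]] [0.5013299  0.31123591 0.084     ]
```

View pics/w7.png

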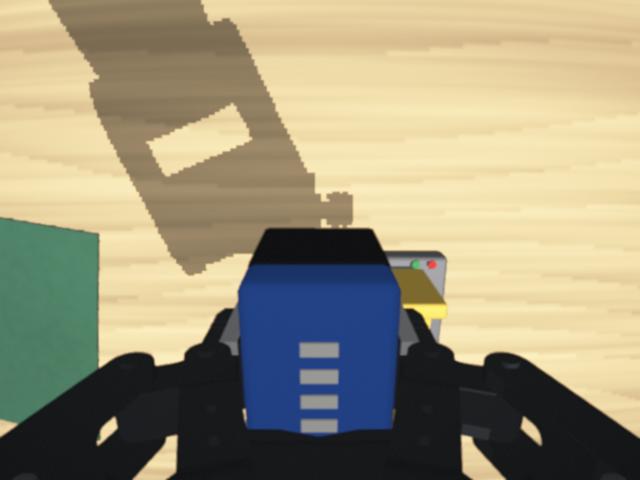

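Request:
{"api": "arm_command", "payload": {"increments": [[[0, 0, 1, 0], [0, 0.3, 2, 0], [0, 0.5, 3, 0], [0, 0.5, 3, 0], [0, 0.5, 3, 0], [0, 0.5, 3, 0], [0, 0.4, 2, 0], [0, 0.3, 1, 0], [0, 0, 0, 0], [0, 0, 0, 0], [0, 0, 0, 0]]]}}

```text
time: 21.55
eef_pos: [0.5974, 0.3003, 0.1679]
tcp_rot: [0.0, 0.707, -0.0, 0.707]
contact_force: [-0.2, 0.5, -3.0]
opening: 0.484
```

```bash
python3 - <<'E'
from h import *
s=sensors.get_state();im=optics.read_camera("wrist");cv2.imwrite("pics/w8.png",im)
goto([.499,.314,.168],90)
C=cam("wrist",s)
p=optics.place_of("wrist","charger_seat");print(p)
for d in p: print(unproj(C,[d['at']],.02))
cv2.imwrite("pics/w8c.png",cv2.resize(im[100:300,180:480],(780,520),interpolation=2))
E
```

```text
t 21.6 tcp [0.5975 0.3003 0.168 ] yaw 89.97 x [-1.e-04 -1.e-04 -1.e+00] open 0.489 F [ 0.   0.1 -2.3] q6 -1.256
shift tool cm [-0.    1.36 -9.85] norm 0.099
turn 3.141
turn -0.0
turn -3.142
[{'at': [72.6, 339.2], 'conf': 0.71}]
[[0.49800382 0.3140882  0.02      ]]
```

View pics/w8.png

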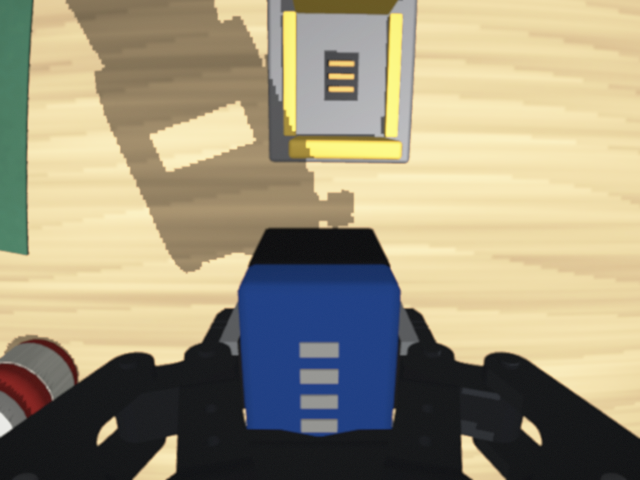

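View pics/w8c.png

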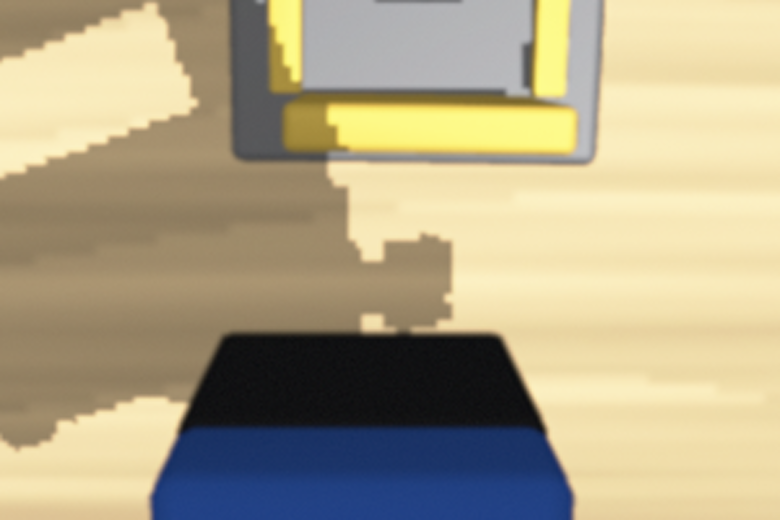

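```bash
python3 - <<'E'
from h import *
s=sensors.get_state();C=cam("wrist",s)
im=cv2.imread("pics/w8.png");cv2.imwrite("pics/w8d.png",cv2.resize(im[0:170,250:430],(720,680),interpolation=2)[:600])
print("kerbs",unproj(C,[[15,296],[130,295.5],[15,390],[130,386]],.028).round(4))
print("post",unproj(C,[[141,290],[157,290],[141,402],[157,402]],.084).round(4))
E
```

```text
kerbs [[0.4648 0.287  0.028 ]
 [0.5346 0.2859 0.028 ]
 [0.4644 0.3448 0.028 ]
 [0.5345 0.3444 0.028 ]]
post [[0.5392 0.2859 0.084 ]
 [0.5474 0.2858 0.084 ]
 [0.539  0.3443 0.084 ]
 [0.5473 0.3447 0.084 ]]
```

View pics/w8d.png

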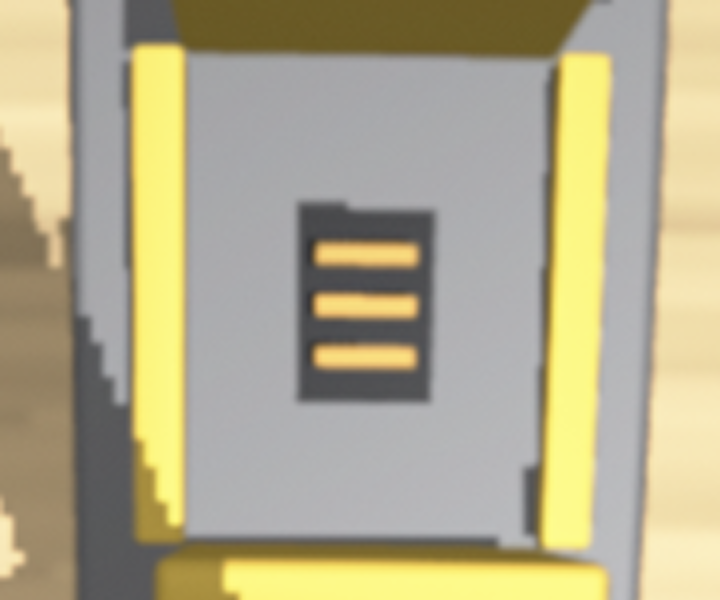

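Request:
{"api": "arm_command", "payload": {"increments": [[[0, 0.1, -0.75, 0.013], [0, 0.3, -2, 0], [0, 0.4, -2.5, 0], [0, 0.4, -2.5, 0], [0, 0.2, -1.2, 0], [0, 0.1, -0.8, 0], [0, 0, 0, 0], [0, 0, 0, 0], [0, 0, 0, 0]]]}}

```text
time: 22.78
eef_pos: [0.5014, 0.3163, 0.1678]
tcp_rot: [0.005, 0.707, -0.005, 0.707]
contact_force: [1.3, 0.4, -2.5]
opening: 0.485
```

```bash
python3 - <<'E'
from h import *
goto([.500,.3155,.0354],89.2)
im=optics.read_camera("wrist");cv2.imwrite("pics/w9.png",im)
im=optics.read_camera("scene");a=im[60:280,290:510]
im=optics.read_camera("top");b=im[100:320,60:280]
cv2.imwrite("pics/st9.png",cv2.resize(np.hstack([a,b]),(800,400)))
E
```

```text
t 22.77 tcp [0.5014 0.3163 0.1678] yaw 89.17 x [ 3.e-04  0.e+00 -1.e+00] open 0.485 F [ 1.3  0.4 -2.5] q6 -1.165
shift tool cm [13.24 -0.09 -0.14] norm 0.132
turn 3.141
turn -0.0
turn -3.142
```

View pics/st9.png

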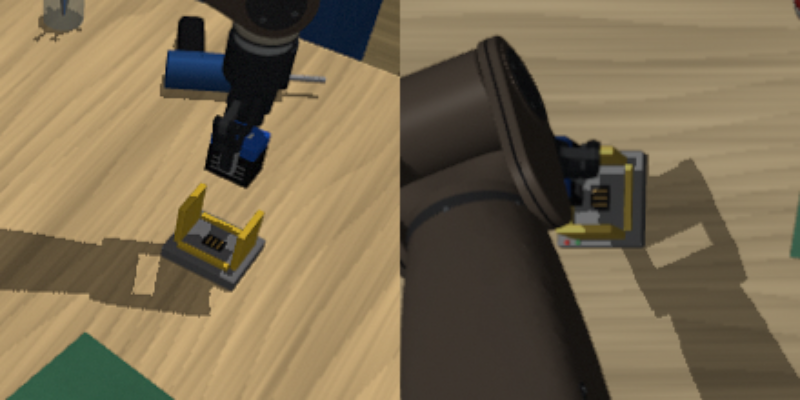

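Now descending: first to between the post tops with a force check, then to just above the floor.

Request:
{"api": "arm_command", "payload": {"increments": [[[1, -0.05, -0.1, 0], [1.5, 0, 0, 0], [1.5, 0, 0, 0], [1.5, 0, 0, 0], [1, 0, 0, 0], [0.7, 0, 0, 0], [0.7, 0, 0, 0], [0.7, 0, 0, 0], [0.5, 0, 0, 0], [0, 0, 0, 0], [0, 0, 0, 0]]]}}

```text
time: 24.3
eef_pos: [0.5, 0.3161, 0.0771]
tcp_rot: [0.005, 0.707, -0.005, 0.707]
contact_force: [0.3, 0.5, -2.3]
opening: 0.486
```

```bash
python3 - <<'E'
from h import *
goto([.500,.3155,.0354],89.2)
im=optics.read_camera("scene");a=im[130:250,350:470]
cv2.imwrite("pics/s10.png",cv2.resize(a,(600,600),interpolation=2))
im=optics.read_camera("wrist");cv2.imwrite("pics/w10.png",im)
E
```

```text
t 24.3 tcp [0.5    0.3161 0.0771] yaw 89.21 x [ 6.e-04  3.e-04 -1.e+00] open 0.486 F [ 0.3  0.5 -2.3] q6 -1.165
shift tool cm [ 4.17 -0.06 -0.  ] norm 0.042
turn 3.142
turn 0.0
turn -3.141
```

View pics/s10.png

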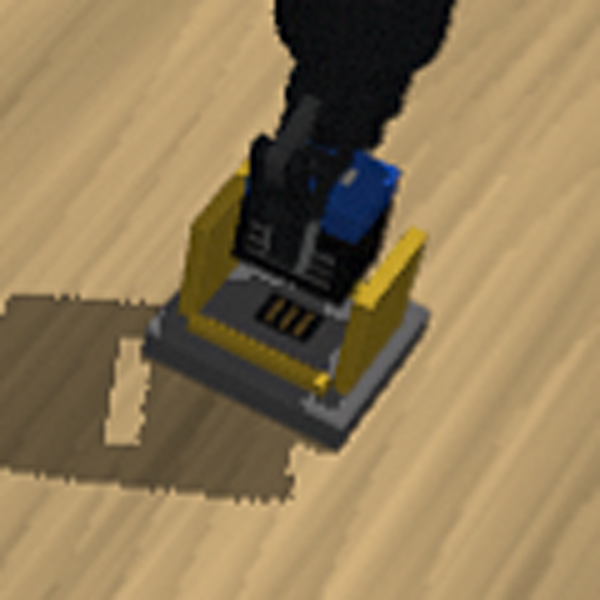

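View pics/w10.png

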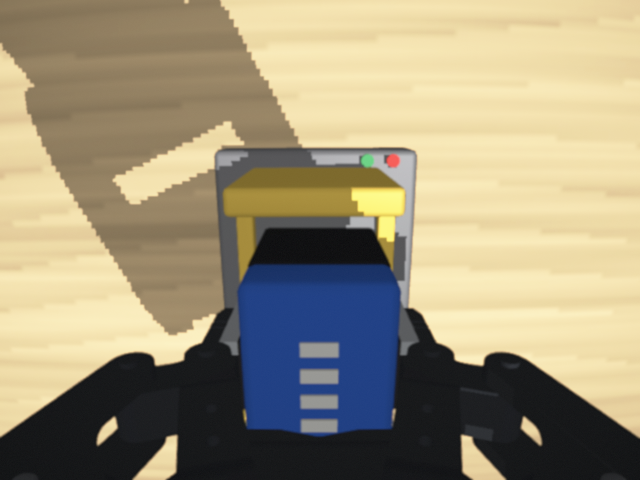

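The pack is between the posts and centred to within about 2 mm (post mid-column 314, pack 319), with free gaps. I lower it the rest of the way.

Request:
{"api": "arm_command", "payload": {"increments": [[[0.7, -0.1, 0, 0], [0.7, 0, 0, 0], [0.7, 0, 0, 0], [0.6, 0, 0, 0], [0.5, 0, 0, 0], [0.4, 0, 0, 0], [0.2, 0, 0, 0], [0, 0, 0, 0], [0, 0, 0, 0]]]}}

```text
time: 25.52
eef_pos: [0.5, 0.3151, 0.0391]
tcp_rot: [0.005, 0.707, -0.005, 0.707]
contact_force: [-0.4, 0.2, -2.2]
opening: 0.485
```

Request:
{"api": "arm_command", "payload": {"increments": [[[0.15, 0, 0, 0], [0, 0, 0, 0], [0, 0, 0, 0]]]}}

```text
time: 25.9
eef_pos: [0.4998, 0.315, 0.0374]
tcp_rot: [0.005, 0.707, -0.005, 0.707]
contact_force: [0.2, 1.2, -2.2]
opening: 0.485
```

Request:
{"api": "arm_command", "payload": {"increments": [[[0.1, 0, 0, 0], [0, 0, 0, 0], [0, 0, 0, 0]]]}}

```text
time: 26.28
eef_pos: [0.4998, 0.315, 0.0363]
tcp_rot: [0.005, 0.707, -0.005, 0.707]
contact_force: [-0.6, -0.3, -2.8]
opening: 0.486
```

Request:
{"api": "arm_command", "payload": {"increments": [[[0.1, 0, 0, 0], [0, 0, 0, 0], [0, 0, 0, 0]]]}}

```text
time: 26.65
eef_pos: [0.4999, 0.3151, 0.0355]
tcp_rot: [0.005, 0.707, -0.005, 0.707]
contact_force: [0.1, -0.7, -1.8]
opening: 0.485
```

Request:
{"api": "arm_command", "payload": {"increments": [[[0.05, 0, 0, 0], [0, 0, 0, 0], [0, 0, 0, 0]]]}}

```text
time: 27.02
eef_pos: [0.4999, 0.3151, 0.0355]
tcp_rot: [0.005, 0.707, -0.005, 0.707]
contact_force: [-2.7, -0.8, 4.6]
opening: 0.491
```

Contact came at the predicted seat height (0.0355). I release and withdraw.

Request:
{"api": "arm_command", "payload": {"increments": [[[0, 0, 0, 0], [0, 0, 0, 0], [0, 0, 0, 0], [0, 0, 0, 0], [0, 0, 0, 0], [0, 0, 0, 0]]], "grip": 7.0}}

```text
time: 27.78
eef_pos: [0.4998, 0.315, 0.0348]
tcp_rot: [0.005, 0.707, -0.005, 0.707]
contact_force: [-0.1, -0.3, -0.2]
opening: 0.815
```

Request:
{"api": "arm_command", "payload": {"increments": [[[-0.5, 0, 0, 0], [-1, 0, 0, 0], [-2, 0, 0, 0], [-2.5, 0, 0, 0], [-2.5, 0, 0, 0], [-2.5, 0, 0, 0], [-2.5, 0, 0, 0], [-2, 0, 0, 0], [-1, 0, 0, 0], [0, 0, -3, 0], [0, 0, -3, 0], [0, 0, 0, 0], [0, 0, 0, 0]]]}}

```text
time: 29.4
eef_pos: [0.4402, 0.3159, 0.1999]
tcp_rot: [0.005, 0.707, -0.005, 0.707]
contact_force: [0.4, -0.1, -0.5]
opening: 0.821
```

```bash
python3 - <<'E'
from h import *
s=sensors.get_state();im=optics.read_camera("wrist");cv2.imwrite("pics/w11.png",im)
C=cam("wrist",s);H=hsv(im);h,S,v=H[...,0],H[...,1],H[...,2]
for b in blob((h>105)&(h<125)&(S>150)&(v>80),C,.080,300): print(b)
im=optics.read_camera("scene");cv2.imwrite("pics/s11.png",im)
cv2.imwrite("pics/s11c.png",cv2.resize(im[130:250,350:470],(600,600),interpolation=2))
C=cam("scene");H=hsv(im);h,S,v=H[...,0],H[...,1],H[...,2]
for b in blob((h>105)&(h<125)&(S>150)&(v>100),C,.080,100): print(b)
for b in blob((h>5)&(h<14)&(S>200)&(v>150),C,.066,100): print(b)
goto([.5,.315,.2])
E
```

```text
{'area': 4445, 'px': array([311.8, 318.9]), 'ctr': (496.9, 315.6), 'size': (40.6, 61.4), 'ang': 89.3, 'mean': array([0.4952, 0.3157])}
{'area': 104, 'px': array([ 94.5, 426.2]), 'ctr': (384.4, 619.9), 'size': (44.2, 36.9), 'ang': 25.8, 'mean': array([0.3876, 0.6206])}
{'area': 258, 'px': array([177.1, 411.5]), 'ctr': (501.8, 311.6), 'size': (40.0, 58.5), 'ang': 89.5, 'mean': array([0.5026, 0.3107])}
{'area': 612, 'px': array([388.2, 254.2]), 'ctr': (509.4, -293.3), 'size': (57.1, 39.8), 'ang': 4.7, 'mean': array([ 0.51  , -0.2936])}
t 29.5 tcp [0.4406 0.3158 0.1999] yaw 89.18 x [ 3.e-04 -0.e+00 -1.e+00] open 0.816 F [ 0.1 -0.2  0.3] q6 -1.122
shift tool cm [-0.01  0.01  5.94] norm 0.059
```

View pics/w11.png

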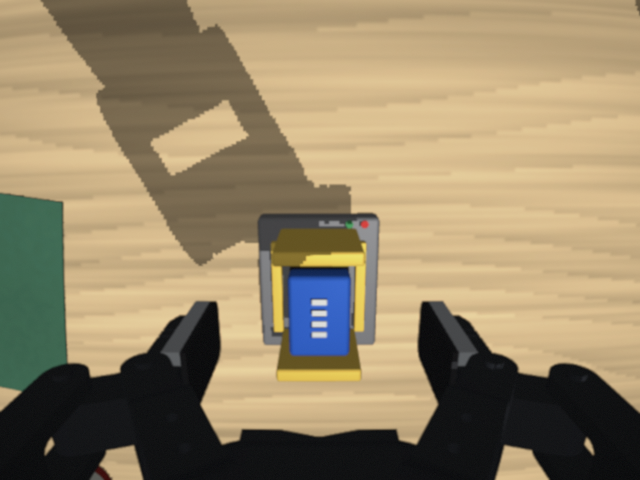

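View pics/s11c.png

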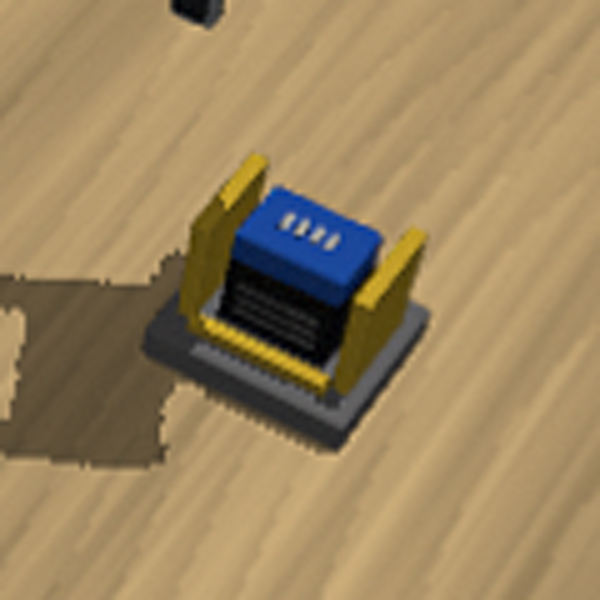

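View pics/s11.png

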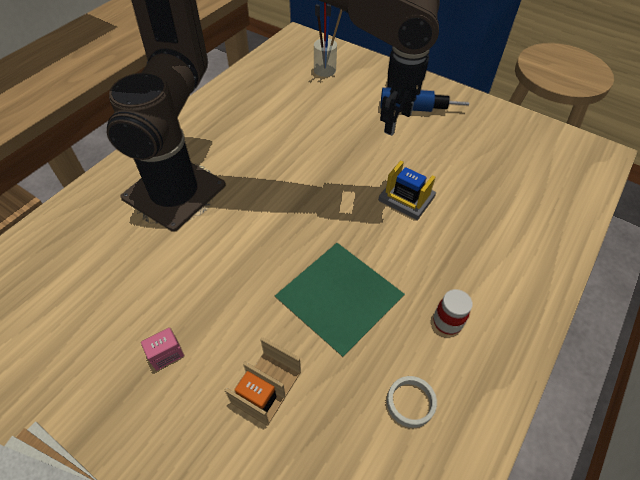

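The pack is seated upright and square in the charger, inside both kerbs and posts. Orange and everything else is unmoved, and the robot is clear, so I hand in.

```bash
python3 -c "
from plant import ctrl
print(ctrl.sign_off())"
```

```text
the job is handed in; nothing more can be done
None
```

The blue-topped battery is fully seated in the charger, upright and square, and I handed the job in at about 29.5 s of the 58 s limit.

I took it from the rack by its narrow ends, stood it on the mat and let go. Then I turned the gripper a quarter turn, took it by its broad sides and lowered it the last few millimetres in steps of 1.5 mm or less. It touched the charger floor at the predicted height: TCP 35.5 mm, against 35.4 mm expected. I then let go and backed off.

**Last checks:**
- **Seating:** in the scene and wrist pictures it stands inside both posts and both kerbs. Both cameras put its top rectangle within 1° of the charger's measured angle.
- **Other objects:** the orange battery measured at the same spot as at the start. The pink look-alike, the jar and the tape look unmoved.
- **Forces:** the highest reading at the end of any move was about 10 N, and the last reading was near zero with the gripper clear.

**Disagreements:**
- **Cameras:** they differed by up to about 5 mm on where the battery ended up. The scene camera gave (502, 312) mm and the wrist camera (497, 316) mm, around a commanded (500, 315) mm. Each camera still shows it inside the pocket.
- **Mat position:** the battery stood about 11 mm from my aim point on the mat, still well inside its edges.

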